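Set the mixer's time dial and start it

TASK

On the bench vial mixer, push the upright fin of the dial round with the closed fingertips until the dial's index mark lines up with the one long line of the scale ring, then press the start key down. Do not pinch the fin, do not press the start key before the dial is set, leave the dial on the long line, and leave the vials, the jar and the cup standing where they are.

Things in the scene. Friction and masses are not known exactly. Their poses are not given: they have to be found in the camera images.
- mixer: Bench vial mixer, fixed: a white low box 180 mm (its x) by 230 mm (its y), top at z = 40 mm. Origin: centre of its underside; x points away from the robot, z up; turned up to 0.25 rad about z. On its right half (-y) lies the dial inside the scale ring; on its left half (+y) are a shallow metal tray with two vials (far) and the start key (near).
- dial_center (a point): On the dial's vertical axis, at the dial's top face, 52 mm above the worktop (mixer frame: x 0, y -35 mm). The dial is a black disc of 60 mm radius, 12 mm thick.
- dial_index (a point): Outer end of the dial's index mark, 62 mm from the dial axis, just past the dial's edge. The mark is a thin white radial line, 5 mm wide, on the dial's outer half, across the axis from the fin; it turns with the dial.
- scale_ring: Bare-metal flat ring round the dial, radius 62 to 78 mm, top at z = 46 mm; fixed during a run, but set at another angle each time. It carries black radial lines every 15 degrees, all short (5 mm) but one. Origin: on the dial axis, on the mixer's top (z = 40 mm); its x points at the long line.
- target_line (a point): Inner end of the long line, 62 mm from the dial axis. The long line spans the ring's full width (14 mm long, 6 mm wide): it is the target. It lies 0.3 to 1.0 rad clockwise (seen from above) of the mixer's x direction.
- fin_top (a point): Middle of the fin's top edge, 80 mm above the worktop, 36 mm from the dial axis, across the axis from the index mark. The fin is an upright grey plate along the radius: 34 mm long (19 to 53 mm from the axis), 14 mm thick, 28 mm high above the dial face. About 3 to 4 N sideways moves it. Its side faces are dial_c2 (leading when turned clockwise) and dial_c3 (pushed then).
- dial (a joint): Angle of the dial (rad): grows clockwise seen from above; 0 when the index mark points along the mixer's x, away from the robot. Starts at -1.0 to -0.3, so the way to the long line is clockwise (0.6 to 2.0 rad). Stops at -1.4 and 1.4; friction holds it wherever it is left.
- start_key (a joint): Travel of the start key (m): 0 up, 0.006 fully down; a spring pushes it up again; fully down takes 5 N. It counts as pressed beyond 0.004.
- start_key_top (a point): Centre of the top of the start key: a round black button of 14 mm radius in a grey collar on the near left part of the mixer, pressed straight down.
- vial_green: Small loose glass vial, 26 mm wide, 57 mm high, standing in the mixer's tray (floor 44 mm above the worktop). Origin: centre of its underside.
- vial_orange: Small loose glass vial, 26 mm wide, 54 mm high, standing in the same tray. Origin: centre of its underside.
- pill_jar: Loose pill jar, 47 mm wide, 76 mm high, standing on the worktop to the right of the mixer. Origin: centre of its underside.
- medicine_cup: Loose small clear cup, 39 mm wide, 37 mm high, standing on the worktop further right. Origin: centre of its underside.

How it is judged:
By the outcome, as a careful person would: the job done as asked, in the order asked, and still so for the second after the job is handed in, with the robot touching nothing.
It also fails if it takes over 42 s, if anything falls off the work surface, if the arm or the gripper's body presses on something with over 40 N, if the wrist force passes 120 N, or if a joint passes its speed limit or range.

ROBOT

A 6-joint arm with a two-finger parallel gripper is mounted at the origin on a cart in front of the work surface, level with it; the furniture and walls round the work are solid. World frame = base frame: x ahead of the robot, y to its left, z up, the work surface at z = 0. Lengths are in m, angles in rad, forces in N, time in s.
With the tool pointing down it reaches from about 0.35 to 0.775 m from the base axis. Payload 5.5 kg.
Tool frame: the origin (TCP) lies at the very end of the fingers, on their centre line; the grasp point (between the pads) lies 19 mm behind it; z points along the fingers, y is the line along which they close (so a half turn about z gives the same grasp; the last joint's range is limited). The gripper opens to 85 mm and grips with 20 to 120 N. Pads are 22 mm wide; open, the fingers measure 114 mm over their backs; the gripper's body (76 mm by 85 mm) begins 54 mm behind the grasp point. The pads swing forward as they close: fully open they stand 13 mm farther back than shut.
Start: joints at [-1.288, 0.313, 0.046, 1.304, 0, 1.431], TCP at [0.236, -0.524, 0.231] pointing down, gripper open.
Joint ranges: [-2.76, 2.76], [-0.86, 1.69], [-1.03, 1.26], [-2.2, 2.34], [-1.47, 1.5], [-3.14, 3.14]. Speed limits (rad/s): [2.57, 2.57, 3.14, 3.14, 3.14, 3.14].

INTERFACE

Orientations are given as a unit quaternion [w, x, y, z].
In Python, from workcell import get_state, read_camera, hand_in gives the robot as it stands.
- The arm moves only by the tool send_rows, never from a script. Its argument "increments" is a list of rows, each an object of numbers: "dx", "dy", "dz": the shift along the world's x, y, z in units of 25 mm (1.0 is 25 mm); "roll": the turn about the world's z in units of 8 degrees (1.0 is 8 degrees); "claw": the opening, from -1 (shut) to 1 (fully open). In form: [{"dx": .., "dy": .., "dz": .., "roll": .., "claw": ..}, ...]. A call has exactly 5 rows; each row is the pose to reach, as a shift and turn from the pose commanded when the call began; what a row does not reach only later rows make up. A row lasts 1/8 s, in which the tool goes at most 62.5 mm and 10.7 degrees, less where a joint would pass 70% of its speed; a pose out of reach is approached as far as the arm can. A call with a gripper value outside its range is refused whole. The fingers move at their own pace and stop on an object; "grip_force" is the grip in N (left out, the last holds). Time passes only in rows, so rows that repeat a pose let the fingers close, or fill a call up. It gives the time, the measured TCP pose, the force, the opening and the grip force at its end, in the units of the state.
- get_state(): the state, without advancing time (a new reading comes with each control period).
- read_camera(name): name is "scene" or "top"; returns a dict with "image" (384x512x3 uint8, blue, green, red), "fx", "fy", "cx", "cy" (pixels), "world_to_cam" (4x4, takes a point from world to camera coordinates). Camera axes: x right, y up, looking along -z (the intrinsics and any distortion apply to the point x, -y, -z); pixel columns grow to the right and rows downward; lengths in m; the calibration is good to about 2 mm. A picture is of the moment at which its call begins. There is no depth.
- hand_in(): hands the job in; it is judged then, once.
The state is a dict: "clock": time; "joint_pos": joint angles; "qvel": joint speeds; "tau": joint torques, N m; "tcp_pos": TCP position; "orientation": TCP orientation; "wrist_force": force on the tool from outside, world axes, zero at the start; "ft_torque": the same for the moment, N m; "finger_gap": finger opening in m; "grip_force": force on a finger pad.
Only numpy, scipy, OpenCV 4.12 (cv2) and the standard library are available. Lean on these libraries where they do the work, as an engineer would, in place of code of your own. Each camera call takes 0.05 s, during which the arm holds its last target. There are 200 camera calls.

## Working session

There is one attempt and no reset: what is moved stays moved. The work goes in short steps, Python scripts to look and compute and a tool call to move; the robot and the scene stay as the last step left them, time stands still between calls to the robot, and variables do not carry over. Pictures are saved under pics/ and viewed, at most 10 in all, crops included, and the job is handed in when it is done.

Besides the shell and the picture viewer there is one more tool, called after ">>>" in YAML: its name, and indented under it one key for each argument. send_rows: Moves the arm, as the interface text tells. Its arguments: {"type":"object","properties":{"increments":{"type":"array","items":{"type":"object","properties":{"dx":{"type":"number"},"dy":{"type":"number"},"dz":{"type":"number"},"roll":{"type":"number"},"claw":{"type":"number"}}}},"grip_force":{"type":"number"}},"required":["increments"]}

```bash
mkdir -p pics; ls; python3 - <<'E'
from workcell import *
import cv2,numpy as np
s=get_state();print({k:np.round(v,3).tolist() for k,v in s.items()})
for n in("top","scene"):
    c=read_camera(n);cv2.imwrite(f"pics/{n}0.png",c["image"])
    print(n,{k:(np.round(v,4).tolist()) for k,v in c.items() if k!="image"})
E
```

```text
pics
{'clock': 0.0, 'joint_pos': [-1.288, 0.314, 0.045, 1.304, -0.0, 1.431], 'qvel': [0.001, -0.001, -0.0, -0.0, -0.001, 0.0], 'tau': [-0.0, -48.063, 29.853, 0.02, -0.0, -0.0], 'tcp_pos': [0.236, -0.524, 0.23], 'orientation': [-0.001, 0.978, 0.21, -0.0], 'wrist_force': [-1.264, 0.26, 0.26], 'ft_torque': [0.039, 0.036, 0.046], 'grip_force': 0.0, 'finger_gap': 0.085}
top {'fx': 400.3264, 'fy': 400.3264, 'cx': 259.8888, 'cy': 189.4677, 'world_to_cam': [[-0.0108, -0.9999, -0.0005, 0.121], [0.9732, -0.0106, 0.2296, -0.5084], [-0.2296, 0.002, 0.9733, -1.0932], [0.0, 0.0, 0.0, 1.0]]}
scene {'fx': 470.1118, 'fy': 470.1118, 'cx': 253.7531, 'cy': 191.6794, 'world_to_cam': [[-0.4223, -0.9065, -0.0045, 0.3343], [0.5932, -0.2801, 0.7547, -0.3284], [-0.6854, 0.3161, 0.656, -0.8538], [0.0, 0.0, 0.0, 1.0]]}
```

View pics/top0.png

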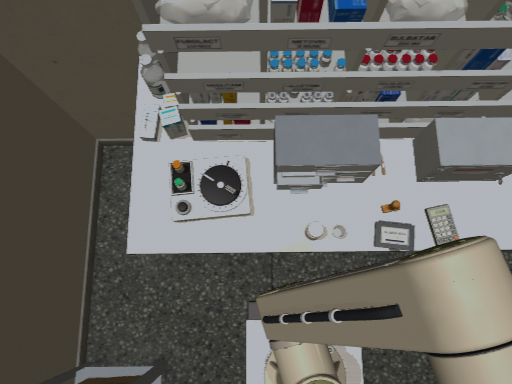

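View pics/scene0.png

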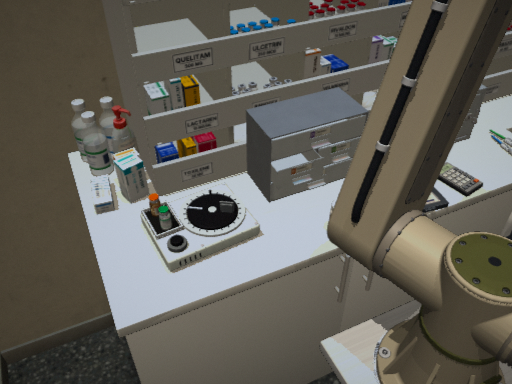

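The top view shows the mixer around (210,187): dial at (221,184), key at (183,207), vials at (178,166) and (180,184). I'll enlarge both views.

```bash
python3 - <<'E'
import cv2
a=cv2.imread("pics/top0.png")[145:230,155:265];b=cv2.imread("pics/scene0.png")[180:275,130:270]
cv2.imwrite("pics/topc.png",cv2.resize(a,None,fx=7,fy=7,interpolation=cv2.INTER_CUBIC))
cv2.imwrite("pics/scenec.png",cv2.resize(b,None,fx=5.5,fy=5.5,interpolation=cv2.INTER_CUBIC))
E
```

```text
(no output)
```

View pics/topc.png

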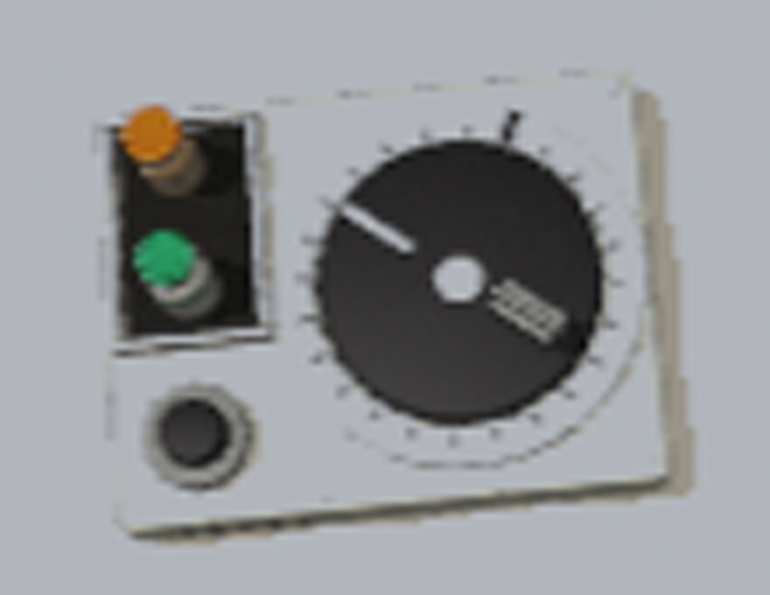

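View pics/scenec.png

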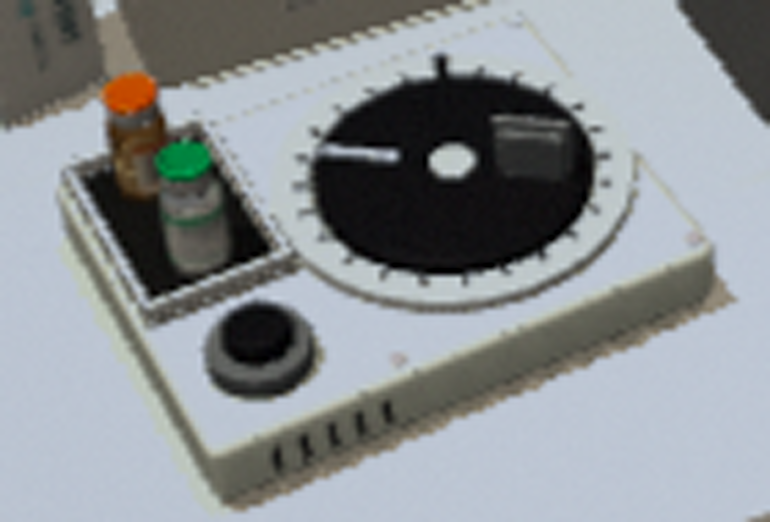

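Top crop (×7): hub (459,279), index outer end (340,207), long line (508,138)–(516,115), fin top about (530,310), key (194,432). Scene crop (×5.5): hub (452,161), index (318,152), line (441,75), fin top edge (532,121), key (260,332).

```bash
cat > h.py <<'E'
import numpy as np
from workcell import read_camera
C={}
def cam(n):
    if n not in C: C[n]=read_camera(n)
    return C[n]
def ray(n,u,v):
    c=cam(n);M=np.array(c["world_to_cam"]);R=M[:3,:3]
    d=np.array([(u-c["cx"])/c["fx"],-(v-c["cy"])/c["fy"],-1.])
    return -R.T@M[:3,3],R.T@d
def at(n,u,v,z):
    o,d=ray(n,u,v);return o+d*(z-o[2])/d[2]
def tri(a,b):
    (o,d),(p,e)=ray("top",*a),ray("scene",*b)
    t=np.linalg.lstsq(np.c_[d,-e],p-o,rcond=None)[0]
    x,y=o+t[0]*d,p+t[1]*e;return (x+y)/2,np.linalg.norm(x-y)
def proj(n,P):
    c=cam(n);M=np.array(c["world_to_cam"]);q=M[:3,:3]@P+M[:3,3]
    return c["cx"]-c["fx"]*q[0]/q[2],c["cy"]+c["fy"]*q[1]/q[2]
T=lambda x,y,o=(155,145),k=7:(o[0]+(x+.5)/k-.5,o[1]+(y+.5)/k-.5)
S=lambda x,y:T(x,y,(130,180),5.5)
E
python3 - <<'E'
from h import *
np.set_printoptions(precision=4,suppress=True)
P=dict(hub=((459,279),(452,161),.053),idx=((340,207),(318,152),.052),line=((508,138),(441,75),.046),fin=((530,310),(532,121),.08),key=((194,432),(260,332),.05))
R={}
for k,(a,b,z) in P.items():
    x=at("top",*T(*a),z);y=at("scene",*S(*b),z);t=tri(T(*a),S(*b));R[k]=(x,y)
    print(k,x,y,"tri",*t)
for k in("idx","line","fin"):
    for i in(0,1):
        d=R[k][i]-R["hub"][i];print(k,i,np.hypot(*d[:2]),np.arctan2(d[1],d[0]))
c=[at("top",*T(*p),.04)[:2] for p in((625,75),(665,475),(125,525))]
print(c,np.linalg.norm(c[0]-c[1]),np.linalg.norm(c[2]-c[1]))
d=c[0]-c[1];print(np.arctan2(d[1],d[0]));d=c[2]-c[1];print(np.arctan2(-d[0],d[1]))
E
```

```text
hub [0.5274 0.2306 0.053 ] [0.5274 0.2319 0.053 ] tri [0.5279 0.2312 0.0521] 0.0010992441245910838
idx [0.5592 0.2808 0.052 ] [0.5584 0.2818 0.052 ] tri [0.5597 0.2812 0.0506] 0.0004480890583628738
line [0.5903 0.2114 0.046 ] [0.5895 0.2137 0.046 ] tri [0.5914 0.2123 0.0437] 0.001599967546199898
fin [0.5074 0.1991 0.08  ] [0.5083 0.2015 0.08  ] tri [0.5083 0.2003 0.0792] 0.0024904539503321694
key [0.4646 0.339  0.05  ] [0.4696 0.3368 0.05  ] tri [0.4635 0.3379 0.0563] 0.000332711456708097
idx 0 0.05939406215904156 1.0060345264932695
idx 1 0.05867043210112891 1.0149708937481985
line 0 0.06578667508933761 -0.297104145510636
line 1 0.06470267818724235 -0.2856142506898759
fin 0 0.037317242857280455 -2.1355908047051484
fin 1 0.03589158095297185 -2.131207152445121
[array([0.6197, 0.1622]), array([0.4464, 0.1459]), array([0.428, 0.368])] 0.1740345473414489 0.22279602121226938
0.0933581448572531
0.08273532488088603
```

```bash
python3 - <<'E'
from h import *
np.set_printoptions(precision=3,suppress=True)
for n,u,v in(("top",277,190),("scene",271,194)): print(at(n,u,v,0))
for a,b in(((275,173),(264,157)),((275,116),(246,111))): print("cab",*tri(a,b))
print("jar",at("top",315,230,.076),"gv",at("top",*T(165,257),.101),"ov",at("top",*T(152,133),.098))
E
```

```text
[0.521 0.063 0.   ]
[ 0.569  0.054 -0.   ]
cab [0.538 0.082 0.148] 0.016824665957677364
cab [0.677 0.074 0.196] 0.00026414905186661667
jar [ 0.389 -0.036  0.076] gv [0.526 0.343 0.101] ov [0.578 0.351 0.098]
```

>>> send_rows:
  increments:
    - {"dx": 0.6,"dy": 1.9,"dz": 0,"roll": 1,"claw": -1}
    - {"dx": 1.2,"dy": 3.8,"dz": 0,"roll": 2,"claw": -1}
    - {"dx": 1.8,"dy": 5.7,"dz": 0,"roll": 3,"claw": -1}
    - {"dx": 2.4,"dy": 7.6,"dz": 0,"roll": 4,"claw": -1}
    - {"dx": 3,"dy": 9.5,"dz": 0,"roll": 5,"claw": -1}

```text
clock: 0.92
tcp_pos: [0.3112, -0.2854, 0.2314]
orientation: [0.0, 0.846, 0.533, 0.0]
wrist_force: [0.2, 0.0, 0.2]
finger_gap: -0.0
grip_force: 0.0
```

>>> send_rows:
  increments:
    - {"dx": 0.8,"dy": 1.9,"dz": 0,"roll": 1,"claw": -1}
    - {"dx": 1.6,"dy": 3.8,"dz": 0,"roll": 2,"claw": -1}
    - {"dx": 2.4,"dy": 5.7,"dz": 0,"roll": 3,"claw": -1}
    - {"dx": 3.2,"dy": 7.6,"dz": 0,"roll": 4,"claw": -1}
    - {"dx": 4,"dy": 9.5,"dz": 0,"roll": 5,"claw": -1}

```text
clock: 1.55
tcp_pos: [0.4114, -0.0478, 0.2316]
orientation: [0.001, 0.612, 0.791, 0.0]
wrist_force: [-0.2, -0.4, -0.6]
finger_gap: -0.0001
grip_force: 0.0
```

>>> send_rows:
  increments:
    - {"dx": 1,"dy": 2,"dz": 0,"roll": 1.2,"claw": -1}
    - {"dx": 2,"dy": 4,"dz": 0,"roll": 2.4,"claw": -1}
    - {"dx": 3.2,"dy": 6,"dz": 0,"roll": 3.6,"claw": -1}
    - {"dx": 4.2,"dy": 7.6,"dz": 0,"roll": 4.8,"claw": -1}
    - {"dx": 5.1,"dy": 9,"dz": 0,"roll": 5.4,"claw": -1}

```text
clock: 2.17
tcp_pos: [0.5391, 0.1775, 0.2312]
orientation: [0.0, 0.278, 0.96, 0.0]
wrist_force: [0.7, -0.1, -0.0]
finger_gap: -0.0001
grip_force: 0.0
```

>>> send_rows:
  increments:
    - {"dx": 0,"dy": 0,"dz": -1.8,"roll": 0,"claw": -1}
    - {"dx": 0,"dy": 0,"dz": -3.6,"roll": 0,"claw": -1}
    - {"dx": 0,"dy": 0,"dz": -5.2,"roll": 0,"claw": -1}
    - {"dx": 0,"dy": 0,"dz": -6.2,"roll": 0,"claw": -1}
    - {"dx": 0,"dy": 0,"dz": -6.7,"roll": 0,"claw": -1}

```text
clock: 2.8
tcp_pos: [0.5374, 0.1754, 0.0622]
orientation: [-0.001, 0.28, 0.96, -0.001]
wrist_force: [-0.2, -0.4, 0.4]
finger_gap: -0.0001
grip_force: 0.0
```

```bash
python3 - <<'E'
from h import *
import cv2
from workcell import get_state
s=get_state();print(s["tcp_pos"],s["wrist_force"])
a=cam("scene")["image"][150:260,130:290];b=cam("top")["image"][130:240,155:285]
cv2.imwrite("pics/s1.png",np.hstack([cv2.resize(a,(400,275),interpolation=2),cv2.resize(b,(325,275),interpolation=2)]))
E
```

```text
[0.53737316 0.17540984 0.06218873] [-0.18554181 -0.41771665  0.43242289]
```

View pics/s1.png

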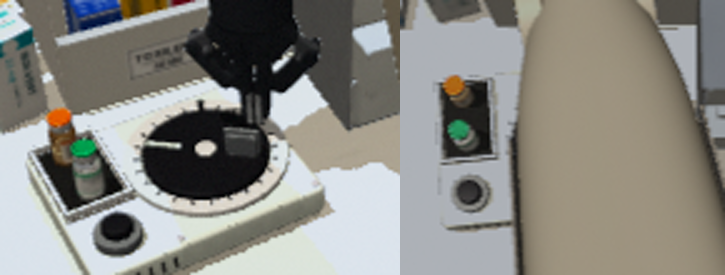

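Scene view: closed fingertips stand behind the fin (crop 258,108), clear of it; the top view is blocked by the arm. I'll compute the arc.

```bash
python3 - <<'E'
import numpy as np
c=np.array([.5275,.231]);p=np.array([.5385,.176])
U=lambda a:np.array([np.cos(a),np.sin(a)])
pos=lambda th,d:c+.04*U(th)+d*U(th+np.pi/2)
th=-2.133
print(np.round((pos(th,.020)-p)/.025,2)); p=pos(th,.020)
for call in range(3):
    for i in range(1,6):
        t=th-.4*i/5
        print(np.round((pos(t,.018)-p)/.025,2),round(np.degrees(t-th)/8,2))
    th=t;p=pos(t,.018);print(p)
E
```

```text
[-0.62  0.42]
[-0.21  0.07] -0.57
[-0.34  0.1 ] -1.15
[-0.47  0.15] -1.72
[-0.6   0.21] -2.29
[-0.73  0.27] -2.86
[0.5049727 0.1933633]
[-0.12  0.08] -0.57
[-0.23  0.16] -1.15
[-0.33  0.26] -1.72
[-0.43  0.36] -2.29
[-0.52  0.47] -2.86
[0.49209457 0.20510685]
[-0.08  0.12] -0.57
[-0.15  0.24] -1.15
[-0.21  0.37] -1.72
[-0.25  0.5 ] -2.29
[-0.29  0.63] -2.86
[0.48480617 0.22093835]
```

>>> send_rows:
  increments:
    - {"dx": -0.15,"dy": 0.1,"dz": 0,"roll": 0,"claw": -1}
    - {"dx": -0.3,"dy": 0.2,"dz": 0,"roll": 0,"claw": -1}
    - {"dx": -0.42,"dy": 0.28,"dz": 0,"roll": 0,"claw": -1}
    - {"dx": -0.52,"dy": 0.35,"dz": 0,"roll": 0,"claw": -1}
    - {"dx": -0.62,"dy": 0.42,"dz": 0,"roll": 0,"claw": -1}

```text
clock: 3.52
tcp_pos: [0.5228, 0.1863, 0.064]
orientation: [0.0, 0.28, 0.96, 0.0]
wrist_force: [0.2, 0.4, 0.1]
finger_gap: -0.0
grip_force: 0.0
```

>>> send_rows:
  increments:
    - {"dx": -0.21,"dy": 0.07,"dz": 0,"roll": -0.57,"claw": -1}
    - {"dx": -0.34,"dy": 0.1,"dz": 0,"roll": -1.15,"claw": -1}
    - {"dx": -0.47,"dy": 0.15,"dz": 0,"roll": -1.72,"claw": -1}
    - {"dx": -0.6,"dy": 0.21,"dz": 0,"roll": -2.29,"claw": -1}
    - {"dx": -0.73,"dy": 0.27,"dz": 0,"roll": -2.86,"claw": -1}

```text
clock: 4.15
tcp_pos: [0.5059, 0.1925, 0.0641]
orientation: [0.001, 0.467, 0.884, 0.0]
wrist_force: [3.0, -1.7, -0.9]
finger_gap: 0.0002
grip_force: 1.5
```

>>> send_rows:
  increments:
    - {"dx": -0.12,"dy": 0.08,"dz": 0,"roll": -0.57,"claw": -1}
    - {"dx": -0.23,"dy": 0.16,"dz": 0,"roll": -1.15,"claw": -1}
    - {"dx": -0.33,"dy": 0.26,"dz": 0,"roll": -1.72,"claw": -1}
    - {"dx": -0.43,"dy": 0.36,"dz": 0,"roll": -2.29,"claw": -1}
    - {"dx": -0.52,"dy": 0.47,"dz": 0,"roll": -2.86,"claw": -1}

```text
clock: 4.78
tcp_pos: [0.4928, 0.2041, 0.0641]
orientation: [0.001, 0.633, 0.774, 0.0]
wrist_force: [1.9, -3.7, -0.4]
finger_gap: -0.0003
grip_force: 1.5
```

```bash
python3 - <<'E'
from h import *
import cv2
from workcell import get_state
s=get_state();q=s["orientation"];print(s["clock"],s["tcp_pos"],s["wrist_force"],2*np.arctan2(q[2],q[1]))
a=cam("scene")["image"][170:265,130:270]
cv2.imwrite("pics/s2.png",cv2.resize(a,None,fx=5.5,fy=5.5,interpolation=2))
E
```

```text
4.775 [0.49278916 0.20406745 0.06405603] [ 1.86393106 -3.65123308 -0.44098205] 1.7709985307984628
```

View pics/s2.png

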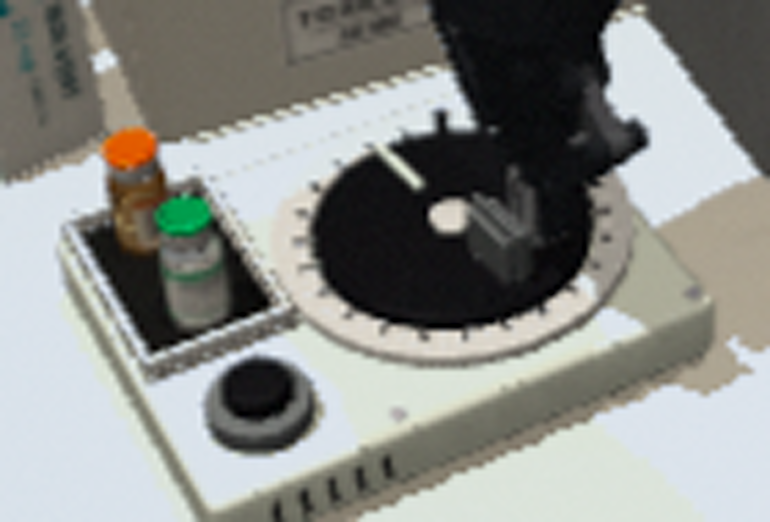

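Index outer end at crop (378,148), hub (452,216), long line at (441,130): it turns as planned. Measure the remaining angle.

```bash
python3 - <<'E'
from h import *
S=lambda x,y:T(x,y,(130,170),5.5)
c=np.array([.5275,.2315])
for p,z in(((378,148),.052),((422,188),.052),((441,130),.046),((441,113),.046)):
    d=at("scene",*S(*p),z)[:2]-c; print(np.hypot(*d),np.arctan2(d[1],d[0]))
U=lambda a:np.array([np.cos(a),np.sin(a)])
pos=lambda th,d:np.array([.5275,.231])+.04*U(th)+d*U(th+np.pi/2)
th=-2.933
for t in np.arange(1,6)*-.07: print(np.round((pos(th+t,.018)-pos(th,.018))/.025,2),np.degrees(t)/8)
E
```

```text
0.05766344786811849 0.24162142452382498
0.023762600257989343 0.23149167282178146
0.06450803787701485 -0.27971564153035794
0.07617579115294668 -0.29287205251189025
[-0.07  0.1 ] -0.5013380707394703
[-0.13  0.21] -1.0026761414789407
[-0.18  0.32] -1.504014212218411
[-0.23  0.43] -2.0053522829578814
[-0.27  0.55] -2.5066903536973517
```

>>> send_rows:
  increments:
    - {"dx": -0.08,"dy": 0.12,"dz": 0,"roll": -0.57,"claw": -1}
    - {"dx": -0.15,"dy": 0.24,"dz": 0,"roll": -1.15,"claw": -1}
    - {"dx": -0.21,"dy": 0.37,"dz": 0,"roll": -1.72,"claw": -1}
    - {"dx": -0.25,"dy": 0.5,"dz": 0,"roll": -2.29,"claw": -1}
    - {"dx": -0.29,"dy": 0.63,"dz": 0,"roll": -2.86,"claw": -1}

```text
clock: 5.5
tcp_pos: [0.4847, 0.2197, 0.064]
orientation: [0.001, 0.773, 0.634, -0.0]
wrist_force: [0.5, -3.1, 1.0]
finger_gap: -0.0
grip_force: 1.5
```

```bash
python3 - <<'E'
from h import *
import cv2
from workcell import get_state
s=get_state();q=s["orientation"];print(s["clock"],s["tcp_pos"],s["wrist_force"],2*np.arctan2(q[2],q[1]))
a=cam("scene")["image"][180:245,175:255]
cv2.imwrite("pics/s3.png",cv2.resize(a,None,fx=9,fy=9,interpolation=2))
E
```

```text
5.5 [0.48470778 0.2197437  0.06401518] [ 0.54787227 -3.0613676   1.01164574] 1.373641855351358
```

View pics/s3.png

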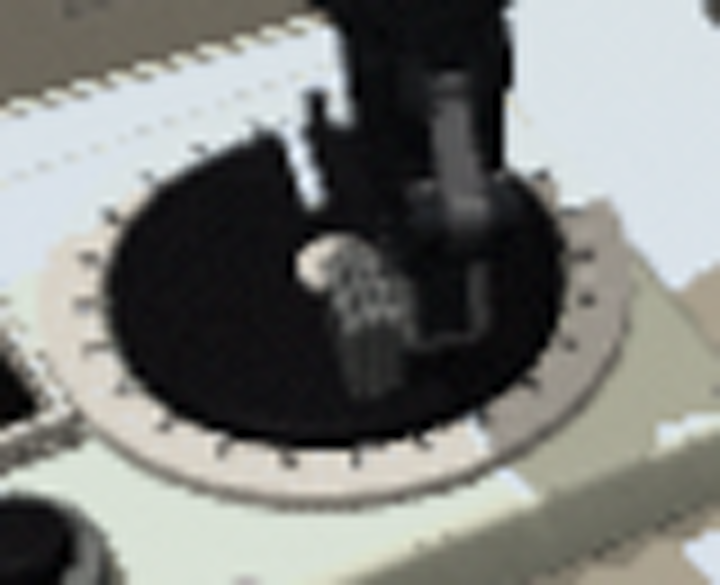

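Index runs from (316,205) to about (293,132); long line at (318,92)–(318,125).

```bash
python3 - <<'E'
from h import *
S=lambda x,y:T(x,y,(175,180),9)
c=np.array([.5275,.2315])
for p,z in(((316,203),.052),((304,167),.052),((293,132),.052),((318,120),.046),((317,95),.046)):
    d=at("scene",*S(*p),z)[:2]-c; print(np.hypot(*d),np.arctan2(d[1],d[0]))
U=lambda a:np.array([np.cos(a),np.sin(a)])
pos=lambda th,d:np.array([.5275,.231])+.04*U(th)+d*U(th+np.pi/2)
th=-3.333
for t in np.arange(1,6)*-.02: print(np.round((pos(th+t,.018)-pos(th,.018))/.025,3),np.degrees(t)/8)
E
```

```text
0.02553647903269203 -0.15305844951953815
0.040555629538447595 -0.15165988756161933
0.055387016041935896 -0.1541538241572932
0.06573113875798405 -0.2856843227064058
0.07627003821424509 -0.29312661852406025
[-0.008  0.034] -0.1432394487827058
[-0.015  0.069] -0.2864788975654116
[-0.021  0.103] -0.4297183463481174
[-0.027  0.138] -0.5729577951308232
[-0.032  0.173] -0.7161972439135291
```

>>> send_rows:
  increments:
    - {"dx": -0.012,"dy": 0.05,"dz": 0,"roll": -0.2,"claw": -1}
    - {"dx": -0.02,"dy": 0.1,"dz": 0,"roll": -0.42,"claw": -1}
    - {"dx": -0.03,"dy": 0.15,"dz": 0,"roll": -0.63,"claw": -1}
    - {"dx": -0.04,"dy": 0.225,"dz": 0,"roll": -0.93,"claw": -1}
    - {"dx": -0.04,"dy": 0.225,"dz": 0,"roll": -0.93,"claw": -1}

```text
clock: 6.22
tcp_pos: [0.4832, 0.2262, 0.0637]
orientation: [-0.0, 0.812, 0.583, -0.0]
wrist_force: [1.4, -2.4, -0.6]
finger_gap: -0.0
grip_force: 0.8
```

```bash
python3 - <<'E'
from h import *
import cv2
from workcell import get_state
s=get_state();q=s["orientation"];print(s["clock"],s["tcp_pos"],s["wrist_force"],2*np.arctan2(q[2],q[1]))
a=cam("scene")["image"][180:220,185:235]
cv2.imwrite("pics/s4.png",cv2.resize(a,None,fx=14,fy=14,interpolation=2))
E
```

```text
6.225 [0.48322931 0.22615156 0.06372927] [ 1.39235394 -2.3932353  -0.60679083] 1.2454886701963952
```

View pics/s4.png

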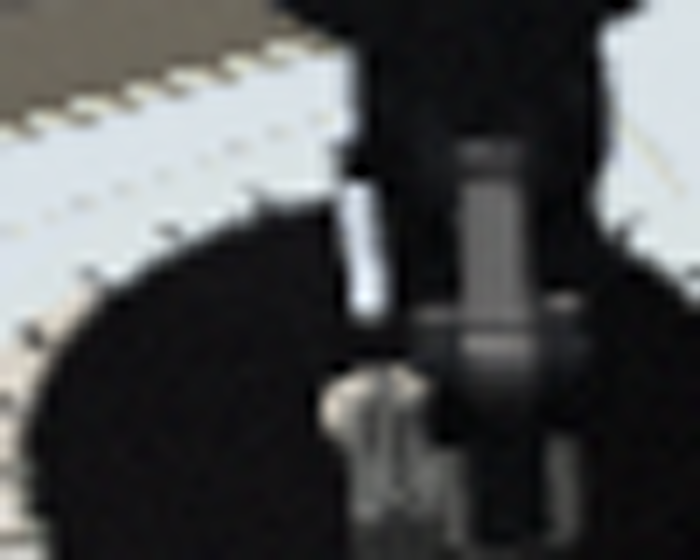

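Index at (357,185)–(370,315), partly close to the gripper's outline. I back off and raise to see it clearly.

>>> send_rows:
  increments:
    - {"dx": -0.2,"dy": -0.6,"dz": 0,"roll": 0,"claw": -1}
    - {"dx": -0.3,"dy": -0.9,"dz": 0,"roll": 0,"claw": -1}
    - {"dx": -0.3,"dy": -0.9,"dz": 1.5,"roll": 0,"claw": -1}
    - {"dx": -0.3,"dy": -0.9,"dz": 3.5,"roll": 0,"claw": -1}
    - {"dx": -1.5,"dy": -0.9,"dz": 5.5,"roll": 0,"claw": -1}

```text
clock: 6.9
tcp_pos: [0.4467, 0.203, 0.2026]
orientation: [-0.0, 0.813, 0.583, 0.001]
wrist_force: [-0.2, 0.3, 0.2]
finger_gap: 0.0002
grip_force: 0.0
```

```bash
python3 - <<'E'
from h import *
import cv2
from workcell import get_state
s=get_state();q=s["orientation"];print(s["clock"],s["tcp_pos"],s["wrist_force"],2*np.arctan2(q[2],q[1]))
a=cam("scene")["image"][180:240,180:250];b=cam("top")["image"][155:215,190:250]
f=lambda i:cv2.resize(i,None,fx=6,fy=6,interpolation=2)
cv2.imwrite("pics/s5.png",np.hstack([f(a),f(b)]))
E
```

```text
6.9 [0.44673213 0.20295703 0.20255925] [-0.18654571  0.2648926   0.20796409] 1.2436928923252477
```

View pics/s5.png

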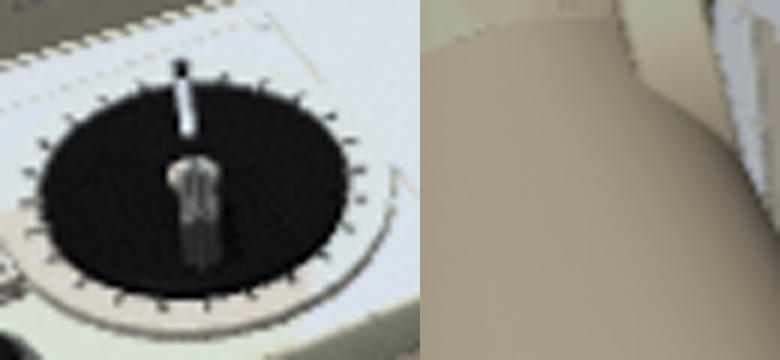

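Index (189,133)–(182,87), long line at (181,70): in line by eye. Check numerically with centroids.

```bash
python3 - <<'E'
from h import *
import cv2
g=cv2.cvtColor(cam("scene")["image"],6).astype(float)
print(g[188:204,205:216].astype(int))
c=np.array([.5275,.2315])
ang=lambda u,v,z:(lambda d:(round(np.hypot(*d),4),round(np.arctan2(d[1],d[0]),4)))(at("scene",u,v,z)[:2]-c)
u=np.arange(206,216)
for v in range(189,204):
    r=g[v,206:216]
    w=np.clip(r-60,0,None) if v>=194 else np.clip(170-r,0,None)
    x=(u*w).sum()/max(w.sum(),1);print(v,round(x,2),ang(x,v,.052 if v>=194 else .046))
E
```

```text
[[222 223 210 214 223 221 223 222 223 222 222]
 [212 221 221 222 195 186 215 222 222 222 222]
 [222 222 222 171  95  71 153 213 222 222 224]
 [223 224 222 183  83  21 147 210 223 222 222]
 [221 223 221 188  88  17 149 213 222 222 222]
 [222 223 222 189 162 196 131 133 144 144 143]
 [145 123 101  78 154 212 129  51  49  48  47]
 [ 48  37  26  19 150 213 135  39  18  22  20]
 [ 18  18  20  18 113 207 154  56  20  20  20]
 [ 18  19  20  20  99 205 157  60  20  19  21]
 [ 22  18  19  23  65 200 183  81  20  17  20]
 [ 20  21  20  18  34 198 217 110  20  20  20]
 [ 20  19  20  18  19 198 222 116  20  18  18]
 [ 18  18  20  19  19 198 222 115  18  17  19]
 [ 21  22  18  18  19 100 128  67  20  19  20]
 [ 18  18  18  20  18  31  39  27  19  20  19]]
189 0.0 (np.float64(0.5425), np.float64(0.9822))
190 209.7 (np.float64(0.0767), np.float64(-0.2909))
191 209.75 (np.float64(0.0729), np.float64(-0.2889))
192 209.76 (np.float64(0.0691), np.float64(-0.2851))
193 212.59 (np.float64(0.0646), np.float64(-0.3873))
194 209.0 (np.float64(0.0551), np.float64(-0.2379))
195 209.95 (np.float64(0.051), np.float64(-0.2733))
196 210.14 (np.float64(0.0472), np.float64(-0.2755))
197 210.21 (np.float64(0.0435), np.float64(-0.2716))
198 210.55 (np.float64(0.0398), np.float64(-0.2838))
199 210.74 (np.float64(0.0361), np.float64(-0.2881))
200 210.77 (np.float64(0.0325), np.float64(-0.2811))
201 210.77 (np.float64(0.0289), np.float64(-0.2701))
202 210.71 (np.float64(0.0253), np.float64(-0.2515))
203 0.0 (np.float64(0.5106), np.float64(1.0882))
```

The dial is within about 0.01 rad of the long line. Next I move over the key at (0.464, 0.338) and turn the knuckles away from the vials.

>>> send_rows:
  increments:
    - {"dx": 0.1,"dy": 1.1,"dz": 0,"roll": 1.3,"claw": -1}
    - {"dx": 0.3,"dy": 2.2,"dz": 0,"roll": 2.6,"claw": -1}
    - {"dx": 0.4,"dy": 3.3,"dz": 0,"roll": 3.9,"claw": -1}
    - {"dx": 0.6,"dy": 4.4,"dz": 0,"roll": 5.2,"claw": -1}
    - {"dx": 0.68,"dy": 5.4,"dz": 0,"roll": 6.5,"claw": -1}

```text
clock: 7.68
tcp_pos: [0.4628, 0.3388, 0.1993]
orientation: [-0.001, 0.472, 0.882, -0.001]
wrist_force: [-0.1, -0.7, 0.0]
finger_gap: -0.0001
grip_force: 0.0
```

>>> send_rows:
  increments:
    - {"dx": 0,"dy": 0,"dz": -0.5,"roll": 1.3,"claw": -1}
    - {"dx": 0,"dy": 0,"dz": -1,"roll": 2.6,"claw": -1}
    - {"dx": 0,"dy": 0,"dz": -1.5,"roll": 3.9,"claw": -1}
    - {"dx": 0,"dy": 0,"dz": -2,"roll": 5.2,"claw": -1}
    - {"dx": 0,"dy": 0,"dz": -2.5,"roll": 6.5,"claw": -1}

```text
clock: 8.3
tcp_pos: [0.4624, 0.3377, 0.1364]
orientation: [-0.001, 0.038, 0.999, -0.001]
wrist_force: [-0.1, -0.1, -0.2]
finger_gap: -0.0
grip_force: 0.0
```

>>> send_rows:
  increments:
    - {"dx": 0.05,"dy": 0,"dz": -1,"roll": 0,"claw": -1}
    - {"dx": 0.05,"dy": 0,"dz": -2,"roll": 0,"claw": -1}
    - {"dx": 0.05,"dy": 0,"dz": -2.8,"roll": 0,"claw": -1}
    - {"dx": 0.05,"dy": 0,"dz": -2.8,"roll": 0,"claw": -1}
    - {"dx": 0.05,"dy": 0,"dz": -2.8,"roll": 0,"claw": -1}

```text
clock: 8.93
tcp_pos: [0.4642, 0.3382, 0.0686]
orientation: [-0.0, 0.041, 0.999, -0.0]
wrist_force: [0.1, 0.3, -0.2]
finger_gap: -0.0001
grip_force: 0.0
```

```bash
python3 - <<'E'
from h import *
import cv2
a=cam("scene")["image"][170:270,120:250]
cv2.imwrite("pics/s6.png",cv2.resize(a,None,fx=5.5,fy=5.5,interpolation=2))
E
```

```text
(no output)
```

View pics/s6.png

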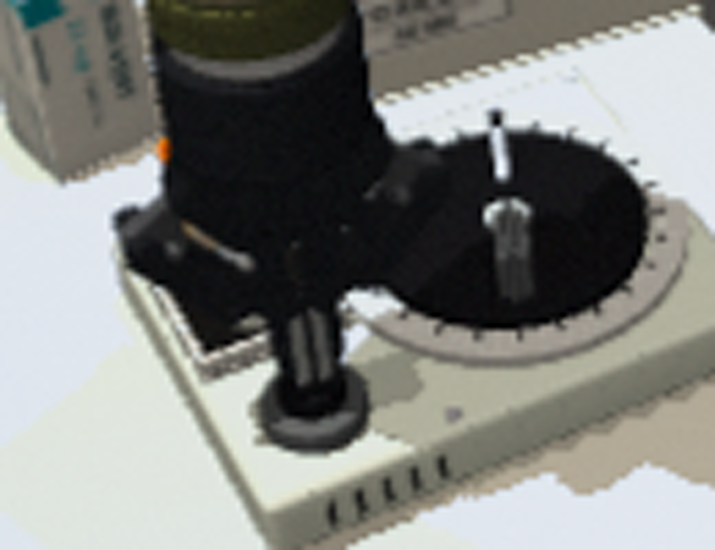

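Fingertips are centred over the key (315,390), and the dial still lines up (495,120–175). Now the press.

>>> send_rows:
  increments:
    - {"dx": 0,"dy": 0,"dz": -0.2,"roll": 0,"claw": -1}
    - {"dx": 0,"dy": 0,"dz": -0.4,"roll": 0,"claw": -1}
    - {"dx": 0,"dy": 0,"dz": -0.55,"roll": 0,"claw": -1}
    - {"dx": 0,"dy": 0,"dz": -0.65,"roll": 0,"claw": -1}
    - {"dx": 0,"dy": 0,"dz": -0.65,"roll": 0,"claw": -1}

```text
clock: 9.6
tcp_pos: [0.465, 0.3389, 0.0558]
orientation: [0.001, 0.041, 0.999, 0.001]
wrist_force: [-4.2, -2.4, 21.5]
finger_gap: -0.0
grip_force: 10.7
```

21 N at z=0.0558: I'll back up in small steps to see whether this is the key's end stop or the collar.

>>> send_rows:
  increments:
    - {"dx": 0,"dy": 0,"dz": 0.12,"roll": 0,"claw": -1}
    - {"dx": 0,"dy": 0,"dz": 0.16,"roll": 0,"claw": -1}
    - {"dx": 0,"dy": 0,"dz": 0.16,"roll": 0,"claw": -1}
    - {"dx": 0,"dy": 0,"dz": 0.16,"roll": 0,"claw": -1}
    - {"dx": 0,"dy": 0,"dz": 0.16,"roll": 0,"claw": -1}

```text
clock: 10.22
tcp_pos: [0.4648, 0.3388, 0.0567]
orientation: [0.001, 0.041, 0.999, 0.0]
wrist_force: [2.6, 1.2, 4.9]
finger_gap: -0.0002
grip_force: 2.2
```

>>> send_rows:
  increments:
    - {"dx": 0,"dy": 0,"dz": 0.04,"roll": 0,"claw": -1}
    - {"dx": 0,"dy": 0,"dz": 0.08,"roll": 0,"claw": -1}
    - {"dx": 0,"dy": 0,"dz": 0.08,"roll": 0,"claw": -1}
    - {"dx": 0,"dy": 0,"dz": 0.08,"roll": 0,"claw": -1}
    - {"dx": 0,"dy": 0,"dz": 0.08,"roll": 0,"claw": -1}

```text
clock: 10.85
tcp_pos: [0.464, 0.3384, 0.0585]
orientation: [-0.0, 0.041, 0.999, -0.0]
wrist_force: [1.6, 0.2, 2.9]
finger_gap: -0.0001
grip_force: 1.7
```

>>> send_rows:
  increments:
    - {"dx": 0,"dy": 0,"dz": 0.04,"roll": 0,"claw": -1}
    - {"dx": 0,"dy": 0,"dz": 0.08,"roll": 0,"claw": -1}
    - {"dx": 0,"dy": 0,"dz": 0.08,"roll": 0,"claw": -1}
    - {"dx": 0,"dy": 0,"dz": 0.08,"roll": 0,"claw": -1}
    - {"dx": 0,"dy": 0,"dz": 0.08,"roll": 0,"claw": -1}

```text
clock: 11.48
tcp_pos: [0.4638, 0.3383, 0.0604]
orientation: [-0.0, 0.041, 0.999, -0.0]
wrist_force: [1.8, 1.2, 2.1]
finger_gap: -0.0003
grip_force: 1.1
```

The spring force falls from 5 N at 0.0567 to 2 N at 0.0604, so the key was fully down at its stop. Now I retreat straight up and verify numerically.

>>> send_rows:
  increments:
    - {"dx": 0,"dy": 0,"dz": 1,"roll": 0,"claw": -1}
    - {"dx": 0,"dy": 0,"dz": 2.5,"roll": 0,"claw": -1}
    - {"dx": 0,"dy": 0,"dz": 4.5,"roll": 0,"claw": -1}
    - {"dx": -0.5,"dy": -1,"dz": 6,"roll": 0,"claw": -1}
    - {"dx": -1.5,"dy": -3,"dz": 6.5,"roll": 0,"claw": -1}

```text
clock: 12.1
tcp_pos: [0.4275, 0.2638, 0.2249]
orientation: [0.001, 0.04, 0.999, 0.001]
wrist_force: [1.0, -0.8, -0.2]
finger_gap: 0.0001
grip_force: 0.0
```

>>> send_rows:
  increments:
    - {"dx": -0.5,"dy": -2.2,"dz": 0,"roll": 0,"claw": -1}
    - {"dx": -1,"dy": -4.4,"dz": 0,"roll": 0,"claw": -1}
    - {"dx": -1,"dy": -6.6,"dz": 0,"roll": 0,"claw": -1}
    - {"dx": -1,"dy": -8.5,"dz": 0,"roll": 0,"claw": -1}
    - {"dx": -1,"dy": -8.5,"dz": 0,"roll": 0,"claw": -1}

```text
clock: 12.72
tcp_pos: [0.4007, 0.0484, 0.2225]
orientation: [-0.001, 0.043, 0.999, -0.0]
wrist_force: [1.2, 0.4, 0.7]
finger_gap: -0.0001
grip_force: 0.0
```

```bash
python3 - <<'E'
from h import *
import cv2
from workcell import get_state
s=get_state();print(s["clock"],s["tcp_pos"],s["wrist_force"],abs(s["qvel"]).max())
for n in("scene","top"):
    i=cam(n)["image"];h=cv2.cvtColor(i,40);o=cv2.cvtColor(cv2.imread(f"pics/{n}0.png"),40)
    for nm,(a,b) in dict(orange=(3,16),green=(55,90)).items():
        for t,x in(("before",o),("after",h)):
            m=cv2.inRange(x,(a,140,80),(b,255,255))[150:235,140:200];ys,xs=np.nonzero(m);print(n,nm,t,len(xs),xs.mean().round(2) if len(xs) else 0,ys.mean().round(2) if len(xs) else 0)
g=cv2.cvtColor(cam("scene")["image"],6).astype(int);print(g[188:204,205:216])
g=cv2.cvtColor(cam("top")["image"],6).astype(int);print(g[158:186,215:232])
E
```

```text
12.725 [0.40070935 0.04840931 0.22252538] [1.20491778 0.40949492 0.66951175] 0.06587253063749528
scene orange before 65 13.25 47.52
scene orange after 82 13.72 49.24
scene green before 58 22.64 58.91
scene green after 60 22.77 58.97
top orange before 36 36.0 13.94
top orange after 41 36.0 13.85
top green before 44 37.91 31.14
top green after 45 37.91 31.22
[[224 226 211 218 224 225 224 226 225 225 225]
 [216 224 223 224 198 188 216 225 225 224 226]
 [224 225 225 173  99  73 157 214 224 225 225]
 [226 225 224 185  82  20 149 216 224 224 226]
 [225 224 225 191  88  17 153 213 225 225 225]
 [225 224 225 190 166 199 135 136 146 147 148]
 [148 125 103  80 158 216 132  54  51  50  49]
 [ 50  36  25  19 155 216 136  39  20  20  18]
 [ 17  21  21  18 115 211 156  57  18  21  19]
 [ 19  20  20  20  99 208 158  61  17  20  23]
 [ 20  20  22  22  67 204 187  84  20  21  18]
 [ 20  20  18  21  33 202 221 112  19  18  19]
 [ 21  20  19  20  20 201 225 117  22  19  19]
 [ 19  20  16  20  20 201 226 117  19  19  20]
 [ 19  20  20  21  20 101 130  66  20  20  18]
 [ 18  22  19  20  18  27  40  28  1
[... 1300 characters left out ...]
 41  39  39  39  39 147 156 101  39  38  38  39  38  35  37]
 [ 40  41  41  41  41  41  41  35  37  39  39  39  40  37  39  36  37]
 [ 41  40  40  41  42  41  41  40  40  40  40  39  39  39  39  37  38]
 [ 42  44  43  42  42  41  41  42  42  41  41  41  38  39  39  38  40]
 [ 43  44  42  43  43  43  44  42  41  41  41  40  41  39  39  40  39]
 [ 42  43  44  53  78  88  83  63  45  43  41  41  41  40  39  41  39]
 [ 44  43  67 153 176 176 176 144  80  44  42  42  41  41  40  42  40]
 [ 45  45 127 167 176 176 176 176 142  74  41  43  41  42  41  41  41]
 [ 46  46 150 176 175 176 176 176 146  83  44  43  43  42  42  40  40]
 [ 46  44 148 175 176 175 176 176 139  70  44  43  43  43  42  41  43]]
```

```bash
python3 - <<'E'
from h import *
import cv2
g=cv2.cvtColor(cam("top")["image"],6).astype(float)
def pts(rows,f,z,a,b):
    u=np.arange(a,b);o=[]
    for v in rows:
        w=f(g[v,a:b]);o.append(at("top",(u*w).sum()/w.sum(),v,z)[:2])
    return np.array(o)
I=pts(range(168,177),lambda r:np.clip(r-45,0,None),.052,220,230)
L=pts(range(161,165),lambda r:np.clip(165-r,0,None),.046,225,231)
for P in(I,L):
    k=np.polyfit(P[:,0],P[:,1],1);print("dir",np.arctan(k[0]))
for c in([.5275,.2306],[.5275,.2312],[.5285,.2306]):
    for P in(I,L):
        d=P.mean(0)-c;print(c,np.hypot(*d),np.arctan2(d[1],d[0]))
E
```

```text
dir -0.29121314914998303
dir -0.3322571722110677
[0.5275, 0.2306] 0.03910558773977218 -0.28240295061861753
[0.5275, 0.2306] 0.07121156855573631 -0.2854020112919998
[0.5275, 0.2312] 0.039277013456596434 -0.29707447932524966
[0.5275, 0.2312] 0.07138281626296789 -0.2934674729842946
[0.5285, 0.2306] 0.03814621700136865 -0.28970817555853534
[0.5285, 0.2306] 0.07025258416559951 -0.2894096073166568
```

Both cameras put the index on the long line to within about 0.01 rad. The vials have not moved and the arm is clear, so I hand in.

```bash
python3 -c "
from workcell import hand_in;print(hand_in())"
```

```text
the job is handed in; nothing more can be done
None
```

I pushed the dial clockwise until its index mark sat on the long line (within about 0.01 rad in both cameras), then pressed the start key down to its stop; the vials did not move, the arm stayed clear of the jar and cup (not re-measured), and I handed the job in at about 13 s.

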